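# Lock a height stop with a jam nut against a held lower nut

### The job

Lock the height stop: lay the spanner flat on the block with its jaws on the lower hex nut and its handle alongside the post, and let go of it. Then swing the ball-ended lever nut clockwise (seen from above) until it nips and tighten it, pushing about 12 newtons on the ball for a second, so that the spanner alone, bearing on the post, keeps the lower nut from turning. Leave the spanner on the nut, with the bottle, vial and knob undisturbed.

Things in the scene. Friction and masses are not known exactly. Their poses are not given: they have to be found in the camera images.
- stop_block: Bright aluminium base plate, fixed to the bench. Origin on the stud's axis at bench height; z up. The plate spans 45 mm to either side in x, from -60 to +158 mm in y, its top 20 mm over the bench; a 15 mm stud stands to 67 mm over the bench.
- nut (a point): Centre of the lower hex nut on the stud: bare steel, 30 mm across flats, 21 to 35 mm over the bench. Its own y axis points to the corner towards the post side, within 1 degree of the block's y; the jaws go on the flats facing its +x and -x, so the handle lies along its y. It turns at 0.12 N m, so the nipped lever drags it round unless held; over 20 degrees off the block's y spoils the setting.
- post: Upright steel pin on the plate, 10 mm diameter, top 44 mm over the bench. Origin at its foot on the plate's top, at block x +19, y +140 mm. A fitted spanner's handle lies on the pin's -x side with 2 to 8 mm of room and comes to bear on it when the lower nut is urged clockwise. Over 7.8 N on it (some 16 N at the ball) is overtightened.
- spanner: Loose open-ended steel spanner, 130 to 210 g, 10 mm thick, lying flat. Origin under the jaws' centre, on its underside; z up, handle along +y, 18 mm wide, ending at 165 mm. Jaw opening 31.6 mm (50 mm outside); flared jaw tips reach 16 mm to -y, the throat lies 19 mm to +y. It goes on the nut by sliding along its length, handle last.
- jaws (a point): Centre of the spanner's jaws, at half its thickness. Fitted, it coincides with the nut's axis, 25 mm over the bench.
- handle (a point): Point of the spanner's handle to grip, 65 mm along its +y from the jaws, at half its thickness. Gripped here, fingers stay clear of the post while the spanner slides on from 38 mm out.
- lever: The jam nut above the lower nut: dark steel hub, 31 mm diameter, with a 9 mm rod rising outwards to a black ball. Origin on the stud's axis. Turns about the stud; light (0.03 N m) for 20 to 38 degrees clockwise, then, at an angle not visible beforehand, nips: it then takes 8 N at the ball to move on, rising 0.5 N per further mm, and stays where left.
- ball (a point): Centre of the black ball at the lever's end, 22 mm diameter, 75 mm from the stud's axis and 72 mm over the bench. To tighten, it is pushed clockwise seen from above, square to the rod.
- bottle: Bystander: small white bottle with a cap, 42 x 42 x 90 mm, upright. Origin under its centre.
- vial: Bystander: small vial with a cap, 22 x 22 x 50 mm, upright. Origin under its centre.
- knob: Bystander: knurled black knob with a light top face, 30 x 31 x 19 mm. Origin under its centre.
- cabinet (a point): Foot of the front face of the instrument's tall white cabinet, which never moves: 130 mm wide in y about this point, 460 mm high, reaching back in +x. Swing the arm past it drawn in towards the robot. Behind the work, from about 30 mm further in +x than this point, the instrument's bed stands up to 240 mm high.

How it is judged (in metres and radians):
On the way, in this order (a step that is already met when the one before it is completed fails the run):
1. the spanner lies flat with its jaws on the lower nut (centres within 6 mm) and is let go (horizontal distance between jaws and nut below 0.006 m and height (world z) of jaws between 0.018 and 0.032 m and angle between spanner's own z axis and vertical below 0.1 rad and contact force between the fingers and spanner below 0.2 N), for 0.2 s.
2. the lever nut is tightened: the fingers push the lever and, without touching the spanner, so loads the spanner against the post with over 4 N for 0.3 s (contact force between spanner and post above 4 N and contact force between the fingers and lever above 4 N and contact force between the fingers and spanner below 0.2 N), for 0.3 s.
At the end, for the whole second after the job is handed in: The spanner lies flat and at rest with its jaws on the lower nut (centres within 6 mm), the lever rests with its ball more than 20 mm from where it began, and the lower nut is within 20 degrees of the block's y axis (horizontal distance between jaws and nut below 0.006 m and height (world z) of jaws between 0.018 and 0.032 m and angle between spanner's own z axis and vertical below 0.1 rad and distance of ball from where it was at the start of the episode above 0.02 m and linear speed of spanner below 0.02 m/s and angular speed of lever below 0.1 rad/s and angle between the y axis of nut and the y axis of stop_block, either way round below 0.35 rad); the robot touches nothing.
It fails at once if the post is loaded with more than 7.8 N (overtightened, over about 16 N at the ball) (contact force between spanner and post above 7.8 N).
It fails at once if the lower nut is turned more than 20 degrees off the block's y axis (angle between the y axis of nut and the y axis of stop_block, either way round above 0.35 rad).
It fails at once if the bottle, vial or knob is moved more than 20 mm (distance of any of bottle, vial, knob from where it was at the start of the episode above 0.02 m).
It also fails if it takes over 72 s, if anything falls off the work surface, if the arm or the gripper's body presses on something with over 40 N, if the wrist force passes 120 N, or if a joint passes its speed limit or range.

### The arm

A 6-joint arm with a two-finger parallel gripper is mounted at the origin on a cart in front of the work surface, level with it; the furniture and walls round the work are solid. World frame = base frame: x ahead of the robot, y to its left, z up, the work surface at z = 0. Lengths are in mm, angles in rad, forces in N, time in s.
With the tool pointing down it reaches from about 275 to 850 mm from the base axis. Payload 5.2 kg.
Tool frame: the origin (TCP) lies between the finger pads; the fingertips stand ahead of it and the grasp point (between the pads) lies 8 mm behind it (ctrl.nose_length is the z of the fingertips in the tool frame, in mm); z points along the fingers, y is the direction in which the jaws open and shut (so a half turn about z gives the same grasp; the last joint's range is limited). The gripper opens to 85 mm and grips with 20 to 120 N. Pads are 22 mm wide; open, the fingers measure 114 mm over their backs; the gripper's body (76 mm by 85 mm) begins 54 mm behind the grasp point. The pads swing forward as they close: fully open they stand 13 mm farther back than shut.
Start: joints at [1.109, 0.259, 1.535, -0, 1.348, -0.203], TCP at [140.734, 531.695, 242.31] pointing down, gripper open.
Joint ranges: [-3.14, 3.14], [-0.91, 2.08], [0.19, 2.58], [-1.22, 4.36], [0.22, 2.71], [-3.12, 3.12]. Speed limits (rad/s): [2.57, 2.57, 3.14, 3.14, 3.14, 3.14].

### API

Orientations are given as a unit quaternion [x, y, z, w].
In Python, from station import ctrl, effector, imaging, job gives the robot as it stands. The module is installed in compiled form; this text tells all that it offers. Calls block until the motion is done:
- ctrl.reach(position, orientation): joint-space move of the TCP to a pose.
- ctrl.movel(position, attitude=None, max_speed=150): straight line of the TCP; attitude=None keeps the orientation; max_speed is the mean speed in mm/s.
- ctrl.set_joints(angles): joint-space move.
- effector.set_gripper(opening, newtons=None): finger opening in mm; newtons is the grip in N (None keeps the last); returns when the fingers have stopped.
- ctrl.hold(seconds).
- ctrl.inverse_kinematics(position, orientation): joint angles nearest the present ones, or None.
- ctrl.observe(): the state.
- imaging.grab_frame(name): name is "scene" or "top" or "wrist"; returns a dict with "img" (400x640x3 uint8, red, green, blue), "depth" (400x640 float32, mm along the optical axis (not along the pixel's ray), 0 where there is no reading), "mtx" (3x3 intrinsics, pixels), "world_from_camera" (4x4, takes a point from camera to world coordinates); the wrist camera has in their place "T_tool_cam" (4x4, takes a point from camera to tool coordinates, whose origin is the TCP and whose axes are the flange's). Camera axes: x right, y down, z forward; pixel columns grow to the right and rows downward; lengths in mm; the calibration is good to about 2 mm. A picture is of the moment at which its call begins: read the wrist's pose just before it.
A pose or a line that the arm cannot do raises ctrl.Unreachable and nothing moves.
- job.close_job(): hands the job in, once; it reports no verdict.
The state is a dict: "t": time; "joint_pos": joint angles; "qvel": joint speeds; "joint_efforts": joint torques, N m; "tcp_pos": TCP position; "orientation": TCP orientation; "wrist_force": force on the tool from outside, world axes, zero at the start; "torque": the same for the moment, N m; "gripper_width": finger opening in mm.
Only numpy, scipy, OpenCV 4.12 (cv2) and the standard library are available. Lean on these libraries where they do the work, as an engineer would, in place of code of your own. Each camera call takes 0.05 s, during which the arm holds its last target.

## Working session

There is one attempt and no reset: what is moved stays moved. The work goes in short steps, each a Python script; the robot and the scene stay as the last script left them, time stands still between calls to the robot, and variables do not carry over. Pictures are saved under pics/ and viewed, and the job is handed in when it is done.

```bash
mkdir -p pics; ls; python3 - <<'E'
from station import ctrl, effector, imaging, job
import cv2, numpy as np
s=ctrl.observe(); print(s, ctrl.nose_length)
for n in ["scene","top","wrist"]:
    f=imaging.grab_frame(n); np.savez(f"pics/{n}0.npz",**f)
    cv2.imwrite(f"pics/{n}0.png",f["img"][:,:,::-1]); print(n,f["mtx"],f.get("world_from_camera",f.get("T_tool_cam")))
E
```

```text
pics
{'t': 0.0, 'joint_pos': array([ 1.10917064e+00,  2.59366358e-01,  1.53607348e+00, -1.85392165e-05,
        1.34799967e+00, -2.02800085e-01]), 'qvel': array([-0.0011985 , -0.00044548,  0.00087476,  0.00224552,  0.00075746,
       -0.00074738]), 'joint_efforts': array([ 1.21605382e-03, -4.46026289e+01, -2.90571821e+01, -2.32608454e-04,
        1.20802852e-02, -1.52631964e-05]), 'tcp_pos': array([140.52462981, 531.22454316, 241.46595756]), 'orientation': array([ 1.29049782e-01,  9.91637686e-01, -8.75885323e-04, -2.92618398e-04]), 'wrist_force': array([ 0.40778507,  0.59893512, -1.23063154]), 'torque': array([-0.00657264,  0.02765165,  0.02833048]), 'gripper_width': 85.61041228307461} 11.0
scene [[445.5495027    0.         316.86009728]
 [  0.         445.5495027  201.01238548]
 [  0.           0.           1.        ]] [[ 8.29524381e-01 -3.06903797e-01  4.66582641e-01  4.83915404e+01]
 [-5.58470486e-01 -4.55657213e-01  6.93171855e-01 -7.15339352e+02]
 [-1.35327791e-04 -8.35575588e-01 -5.49375480e-01  5.74251452e+02]
 [ 0.00000000e+00  0.00000000e+00  0.00000000e+00  1.00000000e+00]]
top [[516.6988786    0.         315.35918695]
 [  0.         516.6988786  212.22816285]
 [  0.           0.           1.        ]] [[ 1.67953873e-02 -9.84185679e-01  1.76341898e-01  2.64660280e+02]
 [-9.99844169e-01 -1.55729444e-02  8.31396969e-03 -1.02812301e+02]
 [-5.43632733e-03 -1.76454055e-01 -9.84293865e-01  1.08531348e+03]
 [ 0.00000000e+00  0.00000000e+00  0.00000000e+00  1.00000000e+00]]
wrist [[294.01622178   0.         321.46570384]
 [  0.         294.01622178 200.60091386]
 [  0.           0.           1.        ]] [[-8.61110829e-04 -9.45927597e-01 -3.24376694e-01  8.25135792e+01]
 [ 9.99999441e-01 -1.01380233e-03  3.01727145e-04 -1.01800841e+00]
 [-6.14265881e-04 -3.24376253e-01  9.45927941e-01 -1.31265850e+02]
 [ 0.00000000e+00  0.00000000e+00  0.00000000e+00  1.00000000e+00]]
```

View pics/scene0.png

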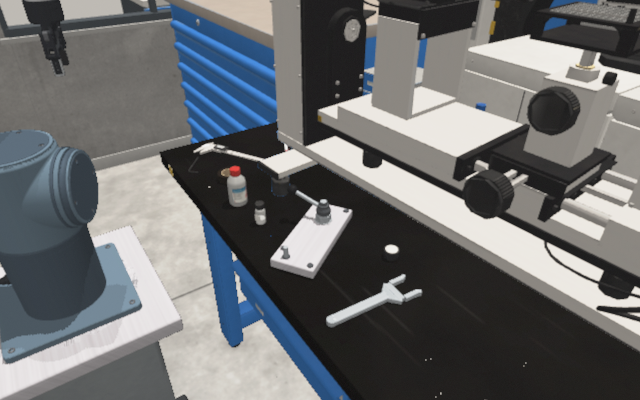

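View pics/top0.png

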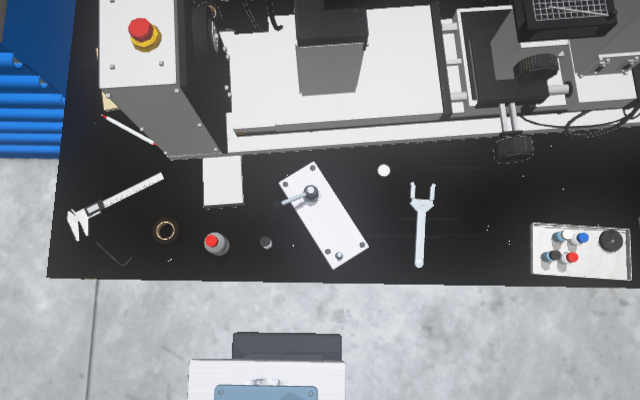

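View pics/wrist0.png

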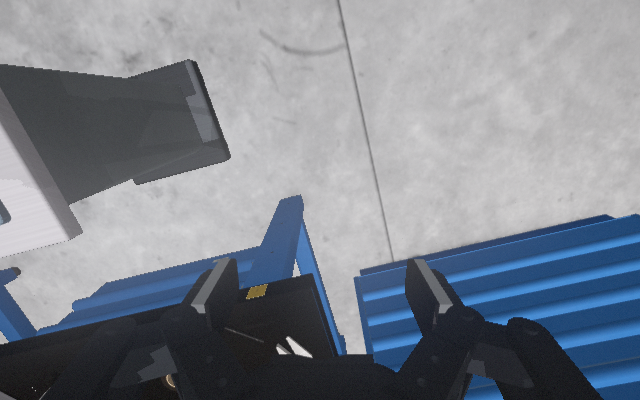

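```bash
cat > h.py <<'E'
import numpy as np, cv2
def ray(f,u,v,T=None):
    T=f["world_from_camera"] if T is None else T
    d=T[:3,:3]@np.linalg.inv(f["mtx"])@np.array([u,v,1.]); return T[:3,3],d
def onz(f,u,v,z,T=None):
    o,d=ray(f,u,v,T); return o+d*(z-o[2])/d[2]
def proj(f,p,T=None):
    T=f["world_from_camera"] if T is None else T
    c=T[:3,:3].T@(np.asarray(p,float)-T[:3,3]); q=f["mtx"]@c; return q[:2]/q[2]
E
python3 - <<'E'
import numpy as np,cv2
from h import *
for n,(a,b,c,d) in {"top":(255,145,455,285),"scene":(220,150,440,330)}.items():
    f=np.load(f"pics/{n}0.npz"); im=f["img"][b:d,a:c,::-1]
    cv2.imwrite(f"pics/{n}0c.png",cv2.resize(im,None,fx=4 if n=="top" else 3.3,fy=4 if n=="top" else 3.3,interpolation=cv2.INTER_CUBIC))
f=np.load("pics/top0.npz")
for u,v,z in [(310,191,67),(339,254,44),(423,190,10),(419,265,10),(384,170,19),(266,242,50),(212,240,90),(205,156,0)]:
    print(u,v,onz(f,u,v,z), f["depth"][v,u], (lambda o,d:(o+d*f["depth"][v,u])[2])(*ray(f,u,v)))
E
```

```text
310 191 [490.42448778 -82.67078373  67.        ] 1041.0844 68.1865579766627
339 254 [ 366.35661092 -143.15030452   44.        ] 1042.7864 43.770323081815604
423 190 [ 508.98890032 -321.98850379   10.        ] 1110.5536 -0.6251383099577197
419 265 [ 349.52878246 -310.53055779   10.        ] 1066.7433 14.936843523821835
384 170 [ 549.21062024 -238.20328346   19.        ] 1099.0814 18.55052432161824
266 242 [387.60248852   4.40177607  50.        ] 1041.6338 49.99021517929464
212 240 [385.06116489 105.21926162  90.        ] 1004.3529 88.3018404154626
205 156 [579.75667712 148.89998714   0.        ] 1029.3607 93.08110623402376
```

View pics/top0c.png

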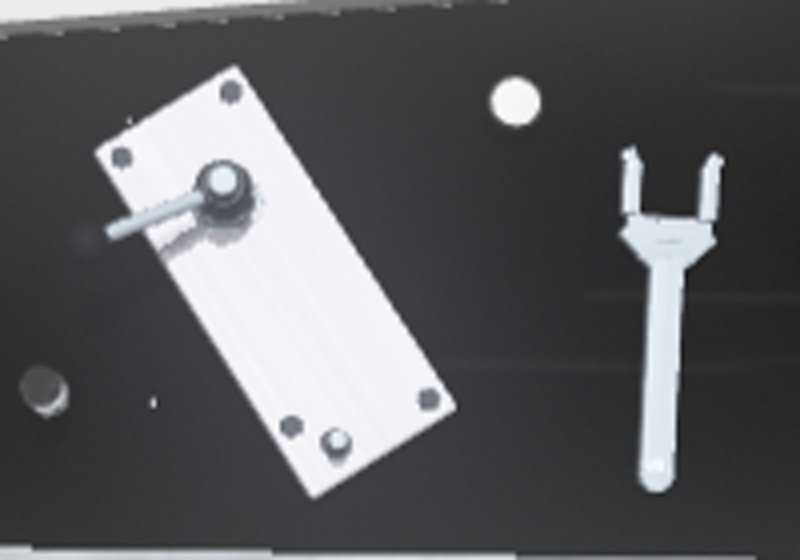

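View pics/scene0c.png

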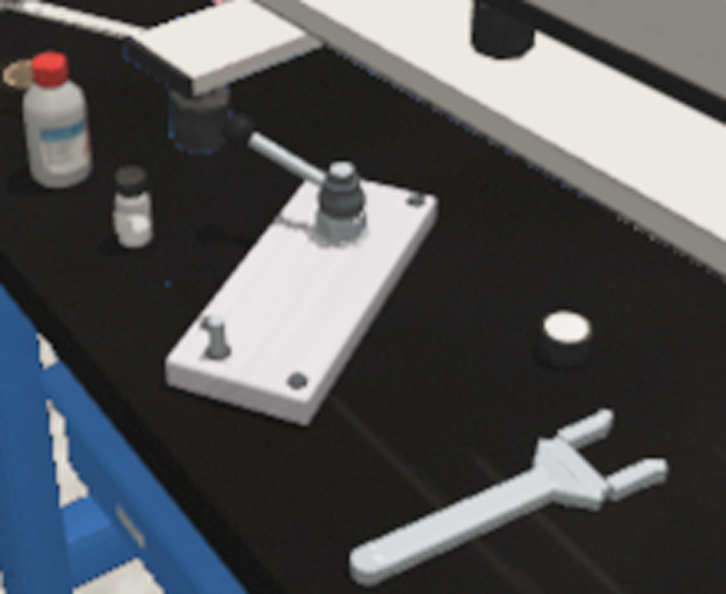

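```bash
python3 - <<'E'
import numpy as np,cv2
from h import *
f=np.load("pics/top0.npz"); im=f["img"]; g=cv2.cvtColor(im,cv2.COLOR_RGB2GRAY)
m=(g>110).astype(np.uint8); m[:,:270]=0;m[:158]=0;m[272:]=0;m[:,460:]=0
n,l,st,ce=cv2.connectedComponentsWithStats(m)
for i in range(1,n):
    if st[i,4]<60: continue
    print(st[i],ce[i])
    c=cv2.findContours((l==i).astype(np.uint8),cv2.RETR_EXTERNAL,cv2.CHAIN_APPROX_NONE)[0][0]
    z=20 if st[i,4]>2500 else 10
    if ce[i][0]>395 or st[i,4]>2500:
        P=np.array([onz(f,*p[0],z)[:2] for p in c]).astype(np.float32)
        r=cv2.minAreaRect(P); print(r, cv2.boxPoints(r))
for u,v,z in [(255+224/4-.4,145+180/4-.4,67),(255+338/4-.4,145+440/4-.4,44),(255+88/4-.4,145+238/4-.4,72)]: print(onz(f,u,v,z))
D=f["depth"]
for u,v in [(225,170),(225,200),(223,157),(300,140),(300,150),(300,128)]:
    o,d=ray(f,u,v); print(u,v,o+d*D[v,u])
E
```

```text
[ 279  161   90  109 4392] [323.22996357 215.0632969 ]
((449.41827392578125, -101.61161041259766), (222.5019989013672, 106.77391815185547), 32.908634185791016) [[ 327.01364   -117.23401  ]
 [ 385.02402   -206.87477  ]
 [ 571.8229     -85.98921  ]
 [ 513.8125       3.6515503]]
[377 164  13  13 129] [383.37984496 169.85271318]
[410 182  26  86 896] [420.72098214 220.96205357]
((435.36517333984375, -319.0906982421875), (53.23572540283203, 180.64483642578125), 88.62539672851562) [[ 344.4302  -343.53415]
 [ 525.0231  -347.86765]
 [ 526.3002  -294.64725]
 [ 345.70728 -290.31375]]
[493.33469964 -83.82778372  67.        ]
[ 365.14778945 -143.36253733   44.        ]
[461.47940776 -16.50921875  72.        ]
225 170 [528.14217257  88.63133384  79.58424445]
225 200 [466.49384603  85.5141579   80.57328491]
223 157 [555.16744071  93.99702965  79.40032001]
300 140 [584.04531053 -61.83510113 107.58584536]
300 150 [571.69644201 -61.18488142  81.0087786 ]
300 128 [571.18713907 -65.8282637  214.46546459]
```

```bash
cat >> h.py <<'E'
def q(a): return [float(np.cos(a/2)),float(np.sin(a/2)),0.,0.]
def tmat(s):
    from scipy.spatial.transform import Rotation as R
    T=np.eye(4);T[:3,:3]=R.from_quat(s["orientation"]).as_matrix();T[:3,3]=s["tcp_pos"];return T
def snap(imaging,ctrl,name,tag):
    s=ctrl.observe(); f=imaging.grab_frame(name); f=dict(f)
    if name=="wrist": f["world_from_camera"]=tmat(s)@f["T_tool_cam"]
    np.savez(f"pics/{tag}.npz",**f); cv2.imwrite(f"pics/{tag}.png",f["img"][:,:,::-1]); return f
E
python3 - <<'E'
from station import ctrl, effector, imaging
from h import *
r=np.radians
ctrl.reach([100,370,260],q(r(150))); print(ctrl.observe()["t"],ctrl.observe()["joint_pos"].round(2))
ctrl.reach([370,-110,260],q(r(32.6))); print(ctrl.observe()["t"],ctrl.observe()["joint_pos"].round(2))
snap(imaging,ctrl,"wrist","w1")
ctrl.reach([444,-319,150],q(r(-1.4))); print(ctrl.observe()["t"],ctrl.observe()["joint_pos"].round(2))
ctrl.hold(.2)
snap(imaging,ctrl,"wrist","w2"); print(ctrl.observe()["tcp_pos"])
E
```

```text
0.8583 [ 1.01 -0.07  1.86  0.    1.35 -0.03]
2.8417 [-0.58 -0.06  1.85  0.    1.35  0.42]
3.8667 [-0.83  0.33  1.67  0.    1.14  0.77]
[ 444.41388232 -318.22147547  151.17808063]
```

View pics/w1.png

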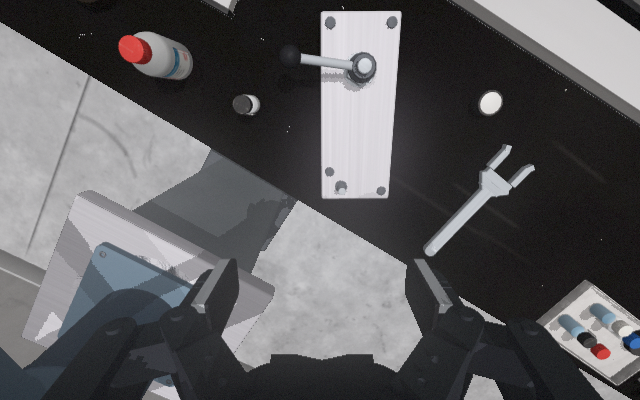

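View pics/w2.png

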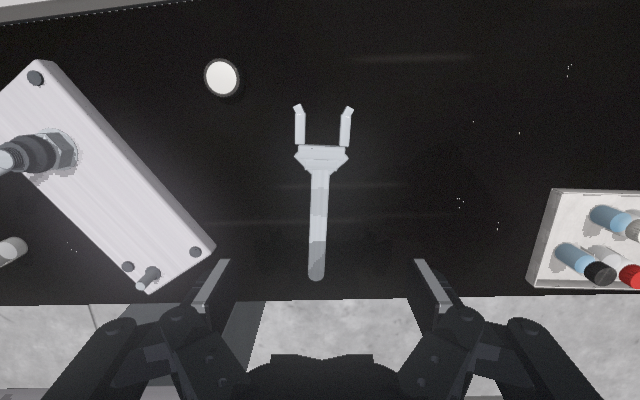

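```bash
python3 - <<'E'
import numpy as np,cv2
from h import *
def rect(f,seed,z,thr=110,roi=None):
    g=cv2.cvtColor(f["img"],cv2.COLOR_RGB2GRAY); m=(g>thr).astype(np.uint8)
    if roi: k=np.zeros_like(m);k[roi[1]:roi[3],roi[0]:roi[2]]=1;m*=k
    l=cv2.connectedComponents(m)[1]; k=(l==l[seed[1],seed[0]]).astype(np.uint8)
    c=cv2.findContours(k,cv2.RETR_EXTERNAL,cv2.CHAIN_APPROX_NONE)[0]; c=max(c,key=len)
    return np.array([onz(f,*p[0],z)[:2] for p in c],np.float32)
f=np.load("pics/w2.npz"); P=rect(f,(318,200),10,90,(280,90,360,290)); r=cv2.minAreaRect(P); print(r,cv2.boxPoints(r))
# handle axis only
x=P[:,0]; H=P[(x>x.min()+20)&(x<x.min()+110)]
for s in np.arange(x.min()+20,x.min()+110,15):
    h=H[(H[:,0]>=s)&(H[:,0]<s+15)]
    print(round(float(s+7.5),1), h[:,1].min(),h[:,1].max())
L=H[H[:,1]>np.median(H[:,1])];R=H[H[:,1]<=np.median(H[:,1])]
for a in (L,R): print(np.polyfit(a[:,0],a[:,1],1))
f1=np.load("pics/w1.npz")
print("stud",onz(f1,365,67,67),"post",onz(f1,341,187,44),"ball",onz(f1,290,55,72))
im=f1["img"][0:210,270:420,::-1]; cv2.imwrite("pics/w1c.png",cv2.resize(im,None,fx=2.8*1,fy=2.8,interpolation=cv2.INTER_CUBIC))
E
```

```text
((435.3011779785156, -315.4338684082031), (53.27891540527344, 180.31246948242188), 85.32636260986328) [[ 343.2741  -334.63882]
 [ 522.98706 -349.33066]
 [ 527.32825 -296.2289 ]
 [ 347.6153  -281.53708]]
372.8 -321.43436 -303.21027
387.8 -321.7265 -304.79318
402.8 -323.01746 -305.34714
417.8 -324.2875 -306.93118
432.8 -325.5332 -307.47318
447.8 -326.72156 -308.97183
[-7.0322953e-02 -2.7767027e+02]
[-7.04472695e-02 -2.94214684e+02]
stud [491.49321391 -85.28766296  67.        ] post [ 369.08928108 -140.01905276   44.        ] ball [459.82689345 -16.76661877  72.        ]
```

View pics/w1c.png

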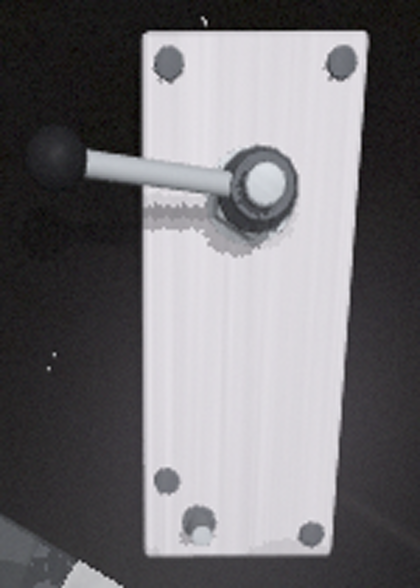

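```bash
python3 - <<'E'
import numpy as np,cv2
from h import *
f=np.load("pics/top0.npz"); g=cv2.cvtColor(f["img"],cv2.COLOR_RGB2GRAY).astype(float)
def rows(f,g,vs,lo,hi,z):
    out=[]
    for v in vs:
        w=np.clip(g[v,lo:hi]-60,0,110); u=(w*np.arange(lo,hi)).sum()/w.sum(); out.append(onz(f,u,v,z)[:2])
    a=np.array(out); p=np.polyfit(a[:,0],a[:,1],1); print(p,np.degrees(np.arctan(p[0])),np.std(a[:,1]-np.polyval(p,a[:,0])))
rows(f,g,range(214,258),408,436,10)
f=np.load("pics/w2.npz"); g=cv2.cvtColor(f["img"],cv2.COLOR_RGB2GRAY).astype(float)
rows(f,g,range(178,265),300,335,10)
f=np.load("pics/w1.npz"); print("stud",onz(f,270+266/2.8-.3,183/2.8-.3,67),"post",onz(f,270+201/2.8-.3,533/2.8-.3,44))
E
```

```text
[-6.89271844e-02 -2.85294447e+02] -3.9430003080335863 0.15150330507617982
[-7.17902382e-02 -2.85286718e+02] -4.10623304331953 0.13587579895366955
stud [492.79065613 -83.996494    67.        ] post [ 366.15625349 -142.70843908   44.        ]
```

```bash
python3 - <<'E'
from station import ctrl, effector, imaging
from h import *
r=np.radians
ctrl.movel([445,-316.6,70],q(r(-4.0)))
ctrl.movel([445,-316.6,14],max_speed=80)
s=ctrl.observe();print(s["t"],s["tcp_pos"],s["wrist_force"])
effector.set_gripper(10,50)
s=ctrl.observe();print(s["t"],s["tcp_pos"],s["wrist_force"],s["gripper_width"])
ctrl.movel([445,-316.6,75]); ctrl.hold(.2)
s=ctrl.observe();print(s["t"],s["tcp_pos"],s["wrist_force"],s["gripper_width"])
snap(imaging,ctrl,"wrist","w3")
E
```

```text
5.65 [ 445.24168598 -316.8615596    14.27406151] [-0.42207665  0.18552492  0.30383821]
6.2833 [ 445.1385809  -316.74631191   14.3884704 ] [-0.34556608 -0.05185166  4.78977548] 16.315977365322286
7.0417 [ 444.31838685 -315.89037752   73.64708043] [-0.85551     0.39343025 -2.35308371] 15.975818838985662
```

View pics/w3.png

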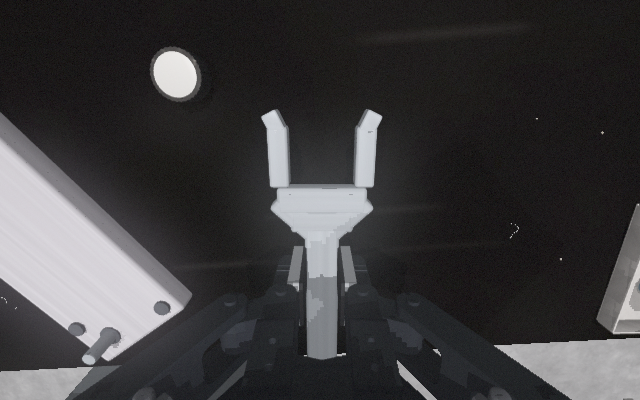

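```bash
python3 - <<'E'
from h import *
f=np.load("pics/w3.npz"); g=cv2.cvtColor(f["img"],cv2.COLOR_RGB2GRAY).astype(float)
D=f["depth"]
def pt(u,v):
    o,d=ray(f,u,v); return (o+d*np.median(D[v-1:v+2,u-1:u+2])).round(1)
for u,v in [(320,208),(300,208),(345,208),(321,240),(321,270),(279,150),(366,150),(321,330)]: print(u,v,pt(u,v))
# jaw profile
for v in (140,150,160,170,180): 
    m=np.where(g[v,240:400]>90)[0]+240; 
    k=np.split(m,np.where(np.diff(m)>3)[0]+1); print(v,[(a[0],a[-1]) for a in k if len(a)>4])
for v in range(105,135,4):
    m=np.where(g[v,240:400]>90)[0]+240; k=np.split(m,np.where(np.diff(m)>3)[0]+1); print(v,[(a[0],a[-1]) for a in k if len(a)>2])
E
python3 - <<'E'
import cv2
im=cv2.imread("pics/w3.png")[90:300,240:400]; cv2.imwrite("pics/w3c.png",cv2.resize(im,None,fx=2.8,fy=2.8,interpolation=cv2.INTER_CUBIC))
E
```

```text
320 208 [ 478.2 -318.6   68.9]
300 208 [ 478.9 -308.8   68.8]
345 208 [ 477.3 -330.9   68.8]
321 240 [ 460.7 -317.9   68.8]
321 270 [ 443.1 -316.6   69. ]
279 150 [ 508.  -301.8   68.9]
366 150 [ 505.1 -341.9   68.6]
321 330 [ 403.4 -313.8   68.9]
140 [(np.int64(267), np.int64(288)), (np.int64(355), np.int64(376))]
150 [(np.int64(268), np.int64(288)), (np.int64(354), np.int64(375))]
160 [(np.int64(268), np.int64(289)), (np.int64(354), np.int64(375))]
170 [(np.int64(269), np.int64(289)), (np.int64(354), np.int64(374))]
180 [(np.int64(269), np.int64(290)), (np.int64(353), np.int64(373))]
105 []
109 [(np.int64(366), np.int64(368))]
113 [(np.int64(266), np.int64(279)), (np.int64(364), np.int64(377))]
117 [(np.int64(261), np.int64(281)), (np.int64(362), np.int64(381))]
121 [(np.int64(263), np.int64(283)), (np.int64(360), np.int64(380))]
125 [(np.int64(265), np.int64(285)), (np.int64(357), np.int64(378))]
129 [(np.int64(266), np.int64(288)), (np.int64(355), np.int64(376))]
133 [(np.int64(267), np.int64(288)), (np.int64(355), np.int64(376))]
```

View pics/w3c.png

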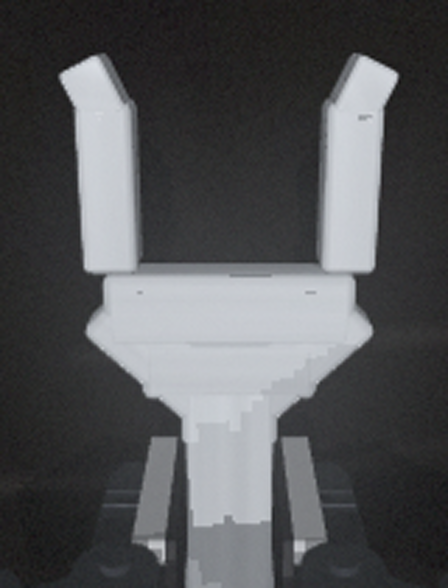

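```bash
python3 - <<'E'
from h import *
f=np.load("pics/w3.npz"); Ti=np.linalg.inv(f["world_from_camera"]@np.linalg.inv(f["T_tool_cam"]))
def tl(u,v,z=68.8): return (Ti@np.append(onz(f,u,v,z),1))[:3].round(2)
for p in [(273,109.5),(369,109.5),(321,187.5),(321,184.5,58.8),(268,150),(375,150),(268.8,175),(373.8,175),(321.7,240),(321.5,356)]: print(p,tl(*p))
m=None
g=cv2.cvtColor(f["img"],cv2.COLOR_RGB2GRAY).astype(float)
for v in (240,250,260,300,320,340):
    i=np.where(g[v,300:345]>110)[0]+300; print(v,i[0],i[-1],tl((i[0]+i[-1])/2,v))
E
```

```text
(273, 109.5) [ 80.43 -20.31   4.73]
(369, 109.5) [80.4  22.12  4.65]
(321, 187.5) [44.51  0.86  4.76]
(321, 184.5, 58.8) [43.19  0.84 14.76]
(268, 150) [ 62.56 -23.59   4.77]
(375, 150) [62.54 25.81  4.68]
(268.8, 175) [ 50.7  -23.92   4.79]
(373.8, 175) [50.69 25.93  4.7 ]
(321.7, 240) [16.48  1.18  4.81]
(321.5, 356) [-60.41   1.02   4.96]
240 305 338 [16.48  1.08  4.81]
250 300 344 [10.72  1.34  4.82]
260 300 344 [4.82 1.33 4.84]
300 306 337 [-20.34   1.05   4.88]
320 307 336 [-33.95   1.04   4.91]
340 307 336 [-48.32   1.03   4.94]
```

```bash
python3 - <<'E'
from station import ctrl, effector, imaging
from h import *
a=np.radians(32.6); d=np.array([np.cos(a),np.sin(a)]); nut=np.array([492.9,-83.7])
p=nut-d*(64+44)
ctrl.movel([445,-316.6,125])
ctrl.reach([*p,125],q(a))
ctrl.movel([*p,46],max_speed=100); ctrl.hold(.3)
s=ctrl.observe();print(s["t"],p,s["tcp_pos"],s["wrist_force"],s["gripper_width"])
snap(imaging,ctrl,"wrist","w4")
E
```

```text
9.5667 [ 401.91514112 -141.88724478] [ 402.18320843 -142.01774608   46.4251624 ] [-6.68041460e-01  1.20054752e-03 -2.01278331e+00] 16.40593367071053
```

```bash
python3 -c "
import cv2
im=cv2.imread('pics/w4.png')[0:300,180:460]; cv2.imwrite('pics/w4c.png',cv2.resize(im,None,fx=2,fy=2,interpolation=cv2.INTER_CUBIC))"
```

```text
(no output)
```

View pics/w4c.png

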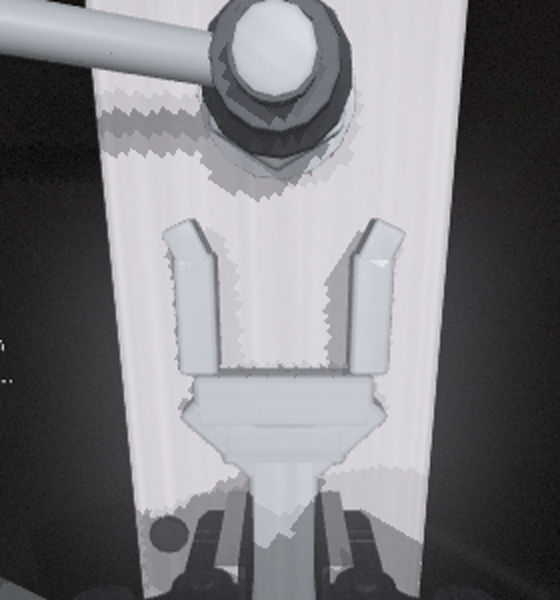

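```bash
python3 - <<'E'
from h import *
f=np.load("pics/w4.npz"); Ti=np.linalg.inv(f["world_from_camera"]@np.linalg.inv(f["T_tool_cam"]))
def tl(u,v,z): return (Ti@np.append(onz(f,u,v,z),1))[:3]
g=cv2.cvtColor(f["img"],cv2.COLOR_RGB2GRAY).astype(float)
# stud top: bright disc
m=((g>195)).astype(np.uint8)
sub=g[0:60,280:350]
print(np.round(g[23,290:350:3]),np.round(g[0:60:3,317]))
mm=np.zeros_like(m); 
for th in (170,185,200,210):
    b=np.zeros(g.shape,np.uint8); b[0:52,285:345]=(g[0:52,285:345]>th)
    n,l,st,ce=cv2.connectedComponentsWithStats(b); i=l[23,317]
    if i: print(th,st[i],ce[i],tl(*ce[i],67).round(2))
L=[];R=[]
for v in range(20,225,5):
    row=g[v]; 
    def edge(lo,hi,up):
        s=np.diff(row[lo:hi])*(1 if up else -1); k=s.argmax(); return lo+k+.5
    # expected lines
    lx=180+ (90+(v*2)*(135-90)/560)/2; rx=180+(468-(v*2)*(468-428)/560)/2
    L.append(tl(edge(int(lx-8),int(lx+9),True),v,20)); R.append(tl(edge(int(rx-8),int(rx+9),False),v,20))
L=np.array(L);R=np.array(R)
def fit(a):
    x,y=a[:,0],a[:,1]
    for _ in range(4):
        p=np.polyfit(x,y,1); e=abs(y-np.polyval(p,x)); k=e<max(.6,2*np.median(e)); x,y=x[k],y[k]
    return p,len(x),np.std(y-np.polyval(p,x))
for a in (L,R): print(fit(a),np.polyval(fit(a)[0],[0,60,108]))
for v in (145,155,165,175):
    i=np.where(g[v]>0)[0]
zt=41.6
for p in [(180+177/2,140),(180+393/2,140),(180+180/2,175),(180+389/2,175),(180+194/2,110),(180+374/2,110),(180+285/2,187.5)]: print(p,tl(*p,zt).round(2))
print("nut corner",tl(180+140,89,35), "lower",tl(180+140,88.5,21))
E
```

```text
[113.  91. 188. 201. 202. 205. 210. 212. 212. 212. 212. 212. 212. 214.
 216. 217. 164. 118. 119. 117.] [197. 212. 212. 213. 214. 212. 210. 211. 214. 212. 211. 207. 205. 205.
 203. 195. 113.  55.  64.  70.]
170 [ 296    0   42   48 1552] [316.75966495  23.06507732] [ 1.0755e+02 -1.0000e-01 -2.0530e+01]
185 [ 296    0   42   47 1515] [316.94455446  22.90231023] [ 1.076e+02 -4.000e-02 -2.053e+01]
200 [ 299    1   38   43 1242] [317.86634461  21.89613527] [107.89   0.27 -20.53]
210 [309   3  27  32 505] [322.86336634  17.38217822] [109.19   1.91 -20.53]
(array([-3.88047896e-03, -4.36926952e+01]), 39, np.float64(0.14767242262713365)) [-43.69269518 -43.92552392 -44.11178691]
(array([-3.87412493e-03,  4.42701966e+01]), 41, np.float64(0.1498346152247382)) [44.27019656 44.03774906 43.85179106]
(268.5, 140) [ 66.27 -22.79   4.83]
(376.5, 140) [66.22 26.57  4.88]
(270.0, 175) [ 49.86 -23.05   4.82]
(374.5, 175) [49.8  26.6   4.87]
(277.0, 110) [ 79.37 -18.26   4.84]
(367.0, 110) [79.34 21.58  4.88]
(322.5, 187.5) [43.65  1.89  4.85]
nut corner [88.27270335  0.76536122 11.46365558] lower [88.97383117  0.69856822 25.46390037]
```

```bash
cat > jaw.py <<'E'
from h import *
def run(tag,zt,c0=(268,376)):
    f=np.load(f"pics/{tag}.npz"); Ti=np.linalg.inv(f["world_from_camera"]@np.linalg.inv(f["T_tool_cam"]))
    g=cv2.GaussianBlur(cv2.cvtColor(f["img"],cv2.COLOR_RGB2GRAY),(1,3),0).astype(float)
    def tl(u,v,z): return (Ti@np.append(onz(f,u,v,z),1))[:3]
    def ed(v,lo,hi):
        s=abs(np.diff(g[v,lo:hi])); s[s<s.max()*.5]=0; return lo+.5+(s*np.arange(len(s))).sum()/s.sum()
    for v in range(135,186,7):
        a,b=ed(v,261,276),ed(v,368,383); A,B=tl(a,v,zt),tl(b,v,zt); print(v,round(a,1),round(b,1),A[:2].round(2),B[:2].round(2),"mid",((A+B)/2)[1].round(2),"w",(B-A)[1].round(2))
    for v in range(240,255,5): 
        a,b=ed(v,298,314),ed(v,330,346); A,B=tl(a,v,zt),tl(b,v,zt); print(v,a,b,((A+B)/2).round(2),(B-A)[1].round(2))
if __name__=="__main__":
    run("w3",68.8); run("w4",41.6)
E
python3 jaw.py
```

```text
135 266.5 376.5 [ 69.36 -23.86] [69.33 26.09] mid 1.11 w 49.96
142 266.5 375.9 [ 66.22 -24.06] [66.19 26.01] mid 0.97 w 50.06
149 267.5 375.5 [ 63.02 -23.79] [63.   26.01] mid 1.11 w 49.81
156 267.5 375.2 [ 59.77 -23.99] [59.75 26.05] mid 1.03 w 50.04
163 268.1 374.5 [ 56.48 -23.89] [56.46 25.93] mid 1.02 w 49.82
170 268.5 374.5 [ 53.13 -23.92] [53.11 26.12] mid 1.1 w 50.04
177 268.9 373.8 [ 49.73 -23.92] [49.71 26.01] mid 1.05 w 49.92
184 269.5 373.5 [ 46.27 -23.85] [46.26 26.04] mid 1.09 w 49.89
240 304.5 338.5 [16.48  1.08  4.81] 17.43
245 304.5 338.5 [13.62  1.08  4.82] 17.54
250 304.8011363636364 338.12857142857143 [10.72  1.06  4.82] 17.3
135 265.9 376.5 [ 68.51 -23.83] [68.47 26.44] mid 1.3 w 50.27
142 266.8 376.5 [ 65.37 -23.61] [65.32 26.62] mid 1.51 w 50.23
149 266.5 376.5 [ 62.17 -23.96] [62.12 26.82] mid 1.43 w 50.77
156 267.9 375.5 [ 58.92 -23.53] [58.87 26.54] mid 1.51 w 50.07
163 267.9 375.5 [ 55.63 -23.71] [55.58 26.74] mid 1.51 w 50.44
170 267.5 374.5 [ 52.28 -24.09] [52.23 26.46] mid 1.18 w 50.55
177 268.4 374.5 [ 48.88 -23.86] [48.83 26.66] mid 1.4 w 50.51
184 268.8 373.5 [ 45.42 -23.86] [45.37 26.36] mid 1.25 w 50.22
240 304.5 340.1630434782609 [15.63  1.81  4.83] 18.28
245 304.5 338.9268292682927 [12.78  1.5   4.83] 17.76
250 304.890243902439 337.3633879781421 [9.89 1.19 4.83] 16.85
```

```bash
python3 - <<'E'
from station import ctrl, effector, imaging
from h import *
s=ctrl.observe(); T=tmat(s); nut=(T@np.array([107.6,-.1,0,1]))[:2]
print("nut",nut,"tool az",np.degrees(np.arctan2(T[1,0],T[0,0])), "tilt",T[:3,2])
az0=np.arctan2(T[1,0],T[0,0]); a=az0+.0039
d=np.array([np.cos(a),np.sin(a)]); y=np.array([np.sin(a),-np.cos(a)])
def tcp(out): return nut-d*(63.6+out)-y*1.35
np.savez("fit.npz",nut=nut,a=a)
p=tcp(44); ctrl.movel([*p,46],q(a)); ctrl.movel([*p,36.2],max_speed=60); ctrl.hold(.2)
s=ctrl.observe(); f0=s["wrist_force"]; print(s["t"],tcp(44),s["tcp_pos"],f0)
for o in list(range(40,12,-4))+list(range(12,-1,-2)):
    ctrl.movel([*tcp(o),36.2],max_speed=60); s=ctrl.observe(); F=s["wrist_force"]-f0
    print(o,"Fd",(F[:2]@d).round(1),"Fy",(F[:2]@y).round(1),"Fz",F[2].round(1),"Mz",s["torque"][2].round(2),"lat",((s["tcp_pos"][:2]-nut)@y).round(2),"along",((nut-s["tcp_pos"][:2])@d-63.6).round(1),s["gripper_width"].round(1))
    if abs(F).max()>10: print("stop");break
print(s["t"],s["tcp_pos"]); snap(imaging,ctrl,"wrist","w5")
E
python3 -c "
import cv2
im=cv2.imread('pics/w5.png')[0:300,180:460]; cv2.imwrite('pics/w5c.png',cv2.resize(im,None,fx=2,fy=2,interpolation=cv2.INTER_CUBIC))"
```

```text
nut [492.70510514 -83.91775919] tool az 32.602633219021676 tilt [ 6.85748424e-04 -4.62942188e-04 -9.99999658e-01]
10.3833 [ 401.55486374 -141.11230432] [ 401.63613581 -141.15590501   36.25250403] [-0.04106987 -0.55928276 -2.15168265]Traceback (most recent call last):
  File "<stdin>", line 13, in <module>
AttributeError: 'float' object has no attribute 'round'
[ WARN:0@0.025] global loadsave.cpp:275 findDecoder imread_('pics/w5.png'): can't open/read file: check file path/integrity
Traceback (most recent call last):
TypeError: 'NoneType' object is not subscriptable
```

Only a print slip after the first 4 mm step; continuing with the slide.

```bash
python3 - <<'E'
from station import ctrl, effector, imaging
from h import *
z=np.load("fit.npz"); nut=z["nut"]; a=float(z["a"])
d=np.array([np.cos(a),np.sin(a)]); y=np.array([np.sin(a),-np.cos(a)])
def tcp(out): return nut-d*(63.6+out)-y*1.35
f0=np.array([-.04,-.56,-2.15])
for o in list(range(36,12,-4))+list(range(12,-1,-2)):
    ctrl.movel([*tcp(o),36.2],max_speed=60); s=ctrl.observe(); F=s["wrist_force"]-f0
    print(o,"Fd %.1f Fy %.1f Fz %.1f Mz %.2f lat %.2f along %.1f w %.1f"%(F[:2]@d,F[:2]@y,F[2],s["torque"][2],(s["tcp_pos"][:2]-nut)@y,(nut-s["tcp_pos"][:2])@d-63.6,s["gripper_width"]))
    if abs(F).max()>10: print("stop");break
print(s["t"],s["tcp_pos"]); snap(imaging,ctrl,"wrist","w5")
im=cv2.imread('pics/w5.png')[0:300,180:460]; cv2.imwrite('pics/w5c.png',cv2.resize(im,None,fx=2,fy=2,interpolation=cv2.INTER_CUBIC))
E
```

```text
36 Fd 0.2 Fy 0.1 Fz -0.0 Mz 0.03 lat -1.31 along 35.7 w 16.1
32 Fd 1.4 Fy -0.8 Fz 1.3 Mz 0.04 lat -1.29 along 31.8 w 16.4
28 Fd -0.3 Fy -1.5 Fz 0.6 Mz 0.01 lat -1.30 along 27.8 w 16.1
24 Fd 0.2 Fy 0.1 Fz 0.4 Mz -0.03 lat -1.31 along 23.8 w 16.2
20 Fd 0.2 Fy -1.0 Fz -0.1 Mz 0.00 lat -1.31 along 19.8 w 16.2
16 Fd 0.3 Fy -0.4 Fz 0.1 Mz -0.02 lat -1.30 along 15.8 w 16.0
12 Fd 0.1 Fy -0.8 Fz -0.3 Mz -0.00 lat -1.31 along 11.8 w 15.8
10 Fd 0.1 Fy -0.5 Fz -0.0 Mz 0.04 lat -1.36 along 9.9 w 16.0
8 Fd -0.1 Fy -0.3 Fz -0.4 Mz -0.02 lat -1.34 along 7.9 w 15.9
6 Fd 0.2 Fy -0.8 Fz 0.7 Mz 0.04 lat -1.34 along 5.9 w 16.1
4 Fd 0.3 Fy -0.6 Fz 0.6 Mz 0.05 lat -1.33 along 3.9 w 16.3
2 Fd 1.0 Fy -0.3 Fz -0.5 Mz 0.05 lat -1.31 along 1.9 w 16.0
0 Fd -0.5 Fy -0.6 Fz 1.0 Mz 0.05 lat -1.30 along -0.1 w 16.1
13.8833 [ 438.64948355 -117.24117909   36.22392334]
```

View pics/w5c.png

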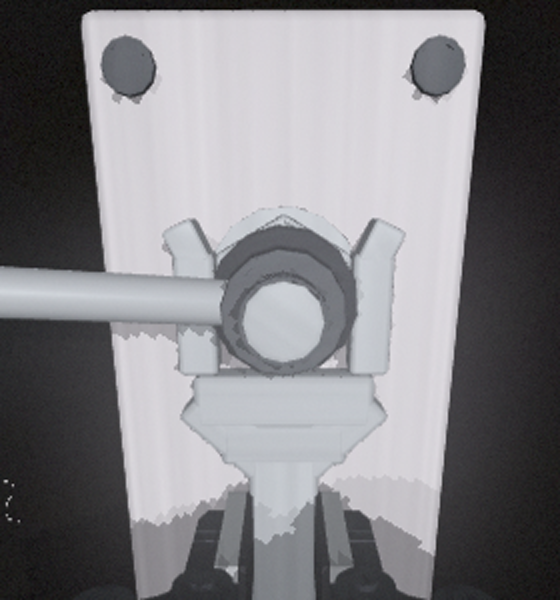

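```bash
python3 - <<'E'
from h import *
f=np.load("pics/w5.npz"); Ti=np.linalg.inv(f["world_from_camera"]@np.linalg.inv(f["T_tool_cam"]))
def tl(u,v,z): return (Ti@np.append(onz(f,u,v,z),1))[:3].round(2)
print("stud",tl(321.5,160,67),"nut far corner",tl(321.5,108.5,35),"tips",tl(276,109.5,31.4),tl(369,109.5,31.4),"throat",tl(321,187.5,31.4),"plate far edge",tl(321.5,6,20))
E
```

```text
stud [ 63.95   1.43 -30.77] nut far corner [80.08  1.44  1.23] tips [ 79.58 -18.69   4.82] [79.54 22.45  4.83] throat [43.65  1.17  4.83] plate far edge [121.99   1.47  16.23]
```

```bash
python3 - <<'E'
from station import ctrl, effector, imaging
from h import *
s=ctrl.observe(); p=s["tcp_pos"]; z=np.load("fit.npz"); nut=z["nut"]; a=float(z["a"])
d=np.array([np.cos(a),np.sin(a)]); y=np.array([np.sin(a),-np.cos(a)])
c=nut-d*63.6-y*1.35
for h in (35.4,34.8,34.2):
    ctrl.movel([*c,h],max_speed=30); ctrl.hold(.1); s=ctrl.observe(); print(h,s["tcp_pos"][2],s["wrist_force"])
    if s["wrist_force"][2]>2: break
effector.set_gripper(34); ctrl.hold(.2)
s=ctrl.observe(); print(s["t"],s["gripper_width"],s["wrist_force"])
snap(imaging,ctrl,"wrist","w6")
ctrl.movel([*c,120]); 
ctrl.hold(.3); snap(imaging,ctrl,"wrist","w7"); s=ctrl.observe(); print(s["t"],s["tcp_pos"],s["wrist_force"])
E
```

```text
35.4 35.37783678391527 [-0.66770974  0.59661244 -2.14536206]
34.8 34.82292477279377 [ 0.51103615 -0.35053568 -1.33074229]
34.2 34.35895054277922 [-0.80471998  0.29634596  1.24946149]
15.5 34.139683562199586 [ 0.60315829 -0.56059274 -0.68870022]
16.625 [ 438.23042617 -117.09519201  119.41771597] [0.52601623 0.58602123 0.3262632 ]
```

View pics/w7.png

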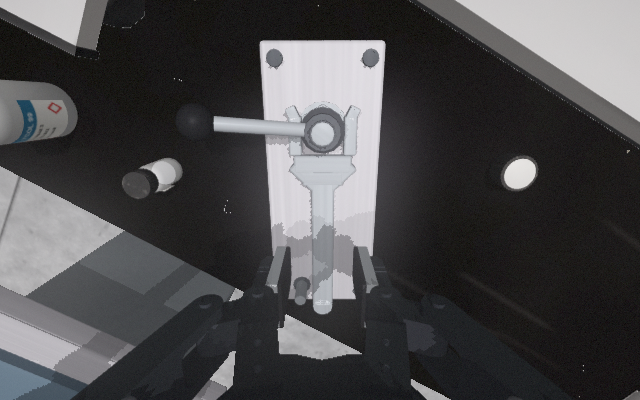

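View pics/w6.png

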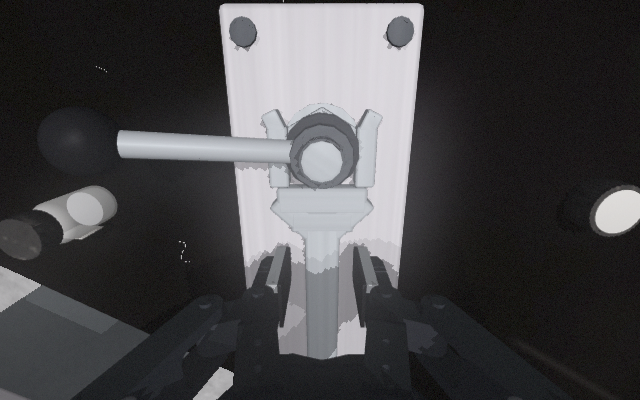

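```bash
python3 - <<'E'
from station import ctrl, effector, imaging
from h import *
f=np.load("pics/w7.npz"); b=onz(f,195,122,72); st=onz(f,322.5,133,67); v=b-st; print(b,st,np.hypot(*v[:2]),np.degrees(np.arctan2(v[1],v[0])))
S=np.array([492.0,-82.8]); th=np.radians(115.3)
e=np.array([np.cos(th),np.sin(th)]); t=np.array([np.sin(th),-np.cos(th)])
az=np.arctan2(-t[1],-t[0]); az=az if az>0 else az+2*np.pi
p=S+75*e-32*t; print(p,np.degrees(az),ctrl.inverse_kinematics([*p,160],q(az)))
effector.set_gripper(0,40)
ctrl.movel([415,-70,165]) 
ctrl.reach([*p,160],q(az)); 
s=ctrl.observe(); print(s["t"],s["joint_pos"].round(2),s["gripper_width"])
ctrl.movel([*p,67],max_speed=100); ctrl.hold(.2)
s=ctrl.observe(); print(s["t"],s["tcp_pos"],s["wrist_force"])
snap(imaging,ctrl,"top","t8"); snap(imaging,ctrl,"scene","s8")
im=cv2.imread('pics/s8.png')[150:330,220:440]; im=cv2.resize(im,None,fx=3,fy=3,interpolation=cv2.INTER_CUBIC); cv2.imwrite('pics/s8c.png',im)
im=cv2.imread('pics/t8.png')[145:285,235:435]; im=cv2.resize(im,None,fx=4,fy=4,interpolation=cv2.INTER_CUBIC); cv2.imwrite('pics/t8c.png',im)
E
```

```text
[458.44674655 -17.00271789  72.        ] [493.2903631  -83.76975573  67.        ] 75.3121169226528 117.55863939150643
[431.01751866 -28.6692604 ] 205.3 [-3.25816080e-01  1.24943592e-01  1.92204430e+00 -4.44089210e-16
  1.09460476e+00 -2.33818071e+00]
20.1167 [-0.33  0.13  1.92  0.    1.09 -2.34] 0.0541011676714512
21.4 [431.41419096 -28.78772309  67.50475443] [-0.16115839  0.08292352 -0.0748417 ]
```

View pics/s8c.png

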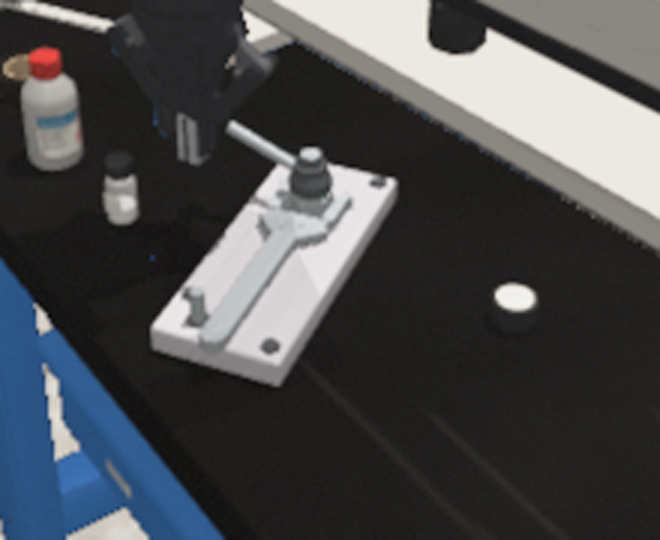

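View pics/t8c.png

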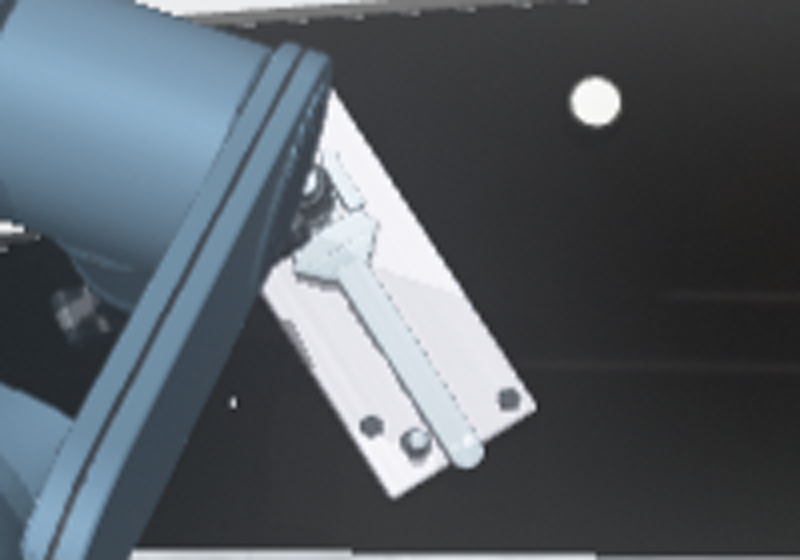

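```bash
cat > push.py <<'E'
from station import ctrl, effector, imaging
from h import *
S=np.array([492.0,-82.8])
def pose(thd,off=22.):
    th=np.radians(thd); e=np.array([np.cos(th),np.sin(th)]); t=np.array([np.sin(th),-np.cos(th)])
    az=np.arctan2(-t[1],-t[0]); az=az if az>0 else az+2*np.pi
    return S+75*e-off*t, az, t, e
E
python3 - <<'E'
from push import *
f0=np.mean([ctrl.observe()["wrist_force"]],0); f0=np.array([0,0,0.])
for th,off in [(115.3,27),(115.3,24)]+[(x,22) for x in np.arange(115.3,97,-1.5)]:
    p,az,t,e=pose(th,off); ctrl.movel([*p,67],q(az),max_speed=40)
    s=ctrl.observe(); F=s["wrist_force"]
    print("%.1f off %d Ft %.1f Fe %.1f Fz %.1f t %.1f"%(th,off,-F[:2]@t,F[:2]@e,F[2],s["t"]))
    if -F[:2]@t>4: print("stop"); break
snap(imaging,ctrl,"wrist","w9")
E
```

```text
115.3 off 27 Ft 0.5 Fe 0.5 Fz 0.0 t 21.8
115.3 off 24 Ft 0.3 Fe -0.8 Fz -0.3 t 22.0
115.3 off 22 Ft 0.4 Fe 0.5 Fz -0.2 t 22.3
113.8 off 22 Ft 0.6 Fe -0.4 Fz -0.5 t 22.5
112.3 off 22 Ft -0.1 Fe 0.3 Fz -1.5 t 22.8
110.8 off 22 Ft -0.1 Fe 0.8 Fz 0.6 t 23.0
109.3 off 22 Ft 0.2 Fe -1.1 Fz 0.8 t 23.3
107.8 off 22 Ft 0.8 Fe 0.5 Fz -0.4 t 23.5
106.3 off 22 Ft 0.0 Fe 0.1 Fz -0.2 t 23.8
104.8 off 22 Ft -0.3 Fe -0.6 Fz -0.4 t 24.0
103.3 off 22 Ft 0.8 Fe -0.4 Fz -0.7 t 24.3
101.8 off 22 Ft 0.1 Fe -0.2 Fz -0.0 t 24.5
100.3 off 22 Ft 0.5 Fe -0.6 Fz -0.4 t 24.8
98.8 off 22 Ft 0.7 Fe 0.1 Fz 0.9 t 25.0
97.3 off 22 Ft -0.6 Fe -0.4 Fz 0.1 t 25.3
```

View pics/w9.png

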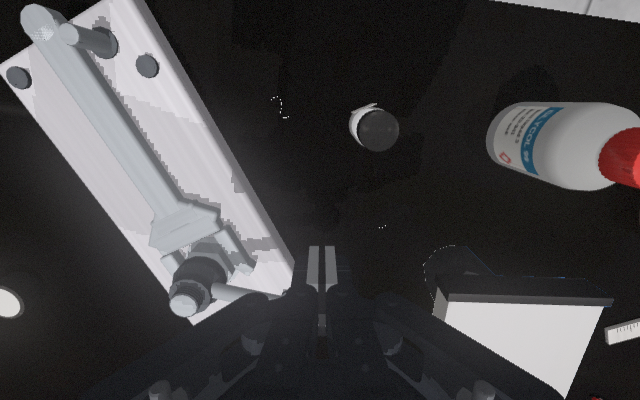

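```bash
python3 - <<'E'
from push import *
def force(t,n=5):
    v=[]
    for _ in range(n): v.append(-ctrl.observe()["wrist_force"][:2]@t); ctrl.hold(.02)
    return float(np.mean(v))
th=97.3
while th>66:
    th-=0.8
    p,az,t,e=pose(th); ctrl.movel([*p,67],q(az),max_speed=25)
    F=force(t,3); s=ctrl.observe(); print("%.1f Ft %.2f t %.1f"%(th,F,s["t"]))
    if F>5: break
E
```

```text
96.5 Ft 0.35 t 25.6
95.7 Ft 1.43 t 25.9
94.9 Ft 0.89 t 26.2
94.1 Ft 0.81 t 26.5
93.3 Ft 1.49 t 26.8
92.5 Ft 1.05 t 27.1
91.7 Ft 1.18 t 27.4
90.9 Ft 1.22 t 27.7
90.1 Ft 1.68 t 28.0
89.3 Ft 2.50 t 28.3
88.5 Ft 2.16 t 28.6
87.7 Ft 2.47 t 28.9
86.9 Ft 1.97 t 29.2
86.1 Ft 2.76 t 29.5
85.3 Ft 3.54 t 29.8
84.5 Ft 4.04 t 30.1
83.7 Ft 4.80 t 30.4
82.9 Ft 5.38 t 30.7
```

```bash
python3 - <<'E'
from push import *
p,az,t,e=pose(82.9); s=ctrl.observe(); print(p,s["tcp_pos"],(s["tcp_pos"][:2]-p)@t,(s["tcp_pos"][:2]-p)@e,s["wrist_force"],-s["wrist_force"][:2]@t,s["torque"])
snap(imaging,ctrl,"wrist","w10"); snap(imaging,ctrl,"top","t10"); snap(imaging,ctrl,"scene","s10")
im=cv2.imread('pics/s10.png')[150:330,220:440]; im=cv2.resize(im,None,fx=3,fy=3,interpolation=cv2.INTER_CUBIC); cv2.imwrite('pics/s10c.png',im)
im=cv2.imread('pics/t10.png')[145:285,235:435]; im=cv2.resize(im,None,fx=4,fy=4,interpolation=cv2.INTER_CUBIC); cv2.imwrite('pics/t10c.png',im)
E
```

```text
[479.43880812  -5.65587217] [478.79757683  -5.54955819  66.79035964] -0.6494548583751453 0.026241624821745104 [-6.56771617  0.24211646  0.15408419] 6.547280463320991 [-0.12015774  0.89152013 -0.00419428]
```

View pics/w10.png

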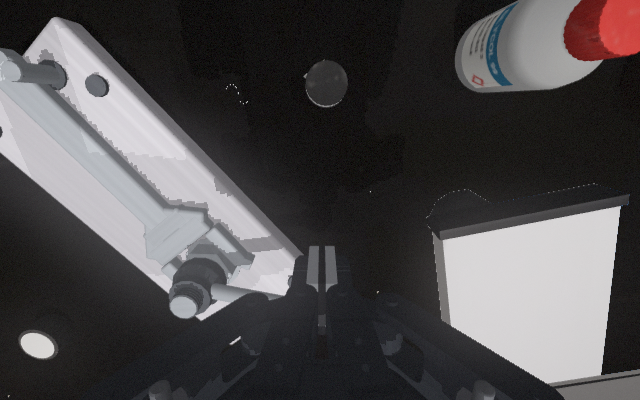

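View pics/t10c.png

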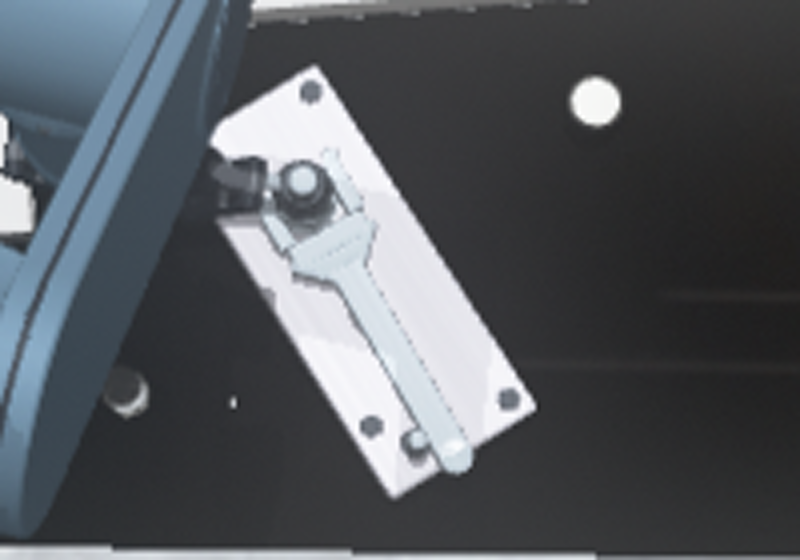

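View pics/s10c.png

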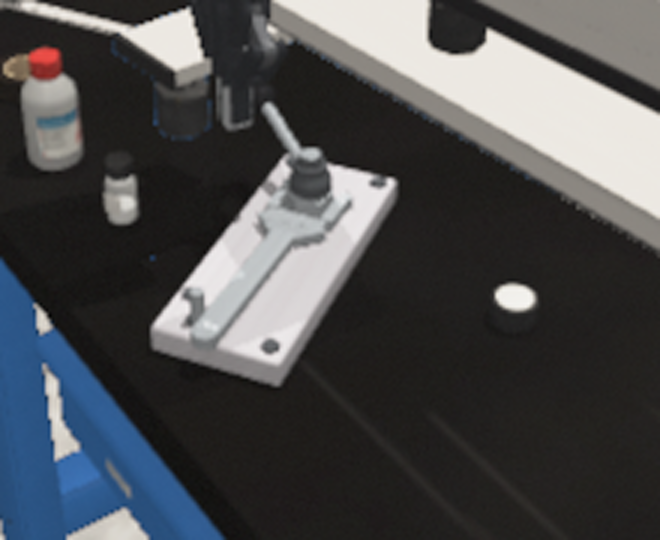

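```bash
python3 - <<'E'
from push import *
def force(t,n=6):
    v=[]
    for _ in range(n): v.append(-ctrl.observe()["wrist_force"][:2]@t); ctrl.hold(.03)
    return float(np.mean(v)),max(v)
th=82.9; t=pose(th)[2]; ctrl.hold(.3); print(force(t))
while th>66:
    th-=0.6
    p,az,t,e=pose(th); ctrl.movel([*p,67],q(az),max_speed=20)
    F,m=force(t); s=ctrl.observe(); print("%.1f Ft %.2f max %.2f lag %.2f t %.1f"%(th,F,m,(s["tcp_pos"][:2]-p)@t,s["t"]))
    if F>9.5: break
E
```

```text
(5.756544504013245, np.float64(6.457939719859921))
82.3 Ft 6.17 max 6.53 lag -0.85 t 31.8
81.7 Ft 6.08 max 6.56 lag -1.09 t 32.3
81.1 Ft 6.24 max 7.34 lag -1.27 t 32.7
80.5 Ft 6.92 max 7.48 lag -1.54 t 33.2
79.9 Ft 7.26 max 7.93 lag -1.69 t 33.6
79.3 Ft 7.43 max 8.14 lag -1.81 t 34.1
78.7 Ft 7.86 max 8.28 lag -1.99 t 34.5
78.1 Ft 8.13 max 8.94 lag -2.00 t 35.0
77.5 Ft 7.85 max 8.85 lag -2.17 t 35.4
76.9 Ft 8.42 max 8.90 lag -2.28 t 35.9
76.3 Ft 8.60 max 9.15 lag -2.43 t 36.3
75.7 Ft 8.64 max 9.54 lag -2.50 t 36.8
75.1 Ft 9.30 max 9.67 lag -2.64 t 37.2
74.5 Ft 9.29 max 10.41 lag -2.75 t 37.7
73.9 Ft 9.45 max 9.98 lag -2.93 t 38.1
73.3 Ft 9.55 max 9.98 lag -3.02 t 38.6
```

```bash
python3 - <<'E'
from push import *
def force(t,n=5):
    v=[]
    for _ in range(n): v.append(ctrl.observe()["wrist_force"]); ctrl.hold(.03)
    v=np.array(v); return float(np.mean(-v[:,:2]@t)),max(-v[:,:2]@t),v.mean(0)
th=73.3
while th>60:
    th-=0.8
    p,az,t,e=pose(th); ctrl.movel([*p,67],q(az),max_speed=20)
    F,m,v=force(t); s=ctrl.observe(); print("%.1f Ft %.2f max %.2f Fe %.1f Fz %.1f lag %.2f t %.1f"%(th,F,m,v[:2]@e,v[2],(s["tcp_pos"][:2]-p)@t,s["t"]))
    if F>11.4: break
    if s["t"]>46: break
snap(imaging,ctrl,"top","t11"); snap(imaging,ctrl,"wrist","w11")
im=cv2.imread('pics/t11.png')[145:285,235:435]; im=cv2.resize(im,None,fx=4,fy=4,interpolation=cv2.INTER_CUBIC); cv2.imwrite('pics/t11c.png',im)
E
```

```text
72.5 Ft 9.97 max 10.18 Fe -2.4 Fz 1.9 lag -3.06 t 39.0
71.7 Ft 10.00 max 10.76 Fe -2.3 Fz 2.0 lag -3.19 t 39.4
70.9 Ft 10.15 max 10.62 Fe -2.9 Fz 1.8 lag -3.33 t 39.8
70.1 Ft 10.82 max 11.45 Fe -2.5 Fz 1.7 lag -3.33 t 40.2
69.3 Ft 10.89 max 11.34 Fe -3.0 Fz 2.4 lag -3.56 t 40.7
68.5 Ft 11.16 max 11.60 Fe -2.3 Fz 2.1 lag -3.74 t 41.1
67.7 Ft 11.51 max 12.35 Fe -2.6 Fz 2.4 lag -3.90 t 41.5
```

View pics/t11c.png

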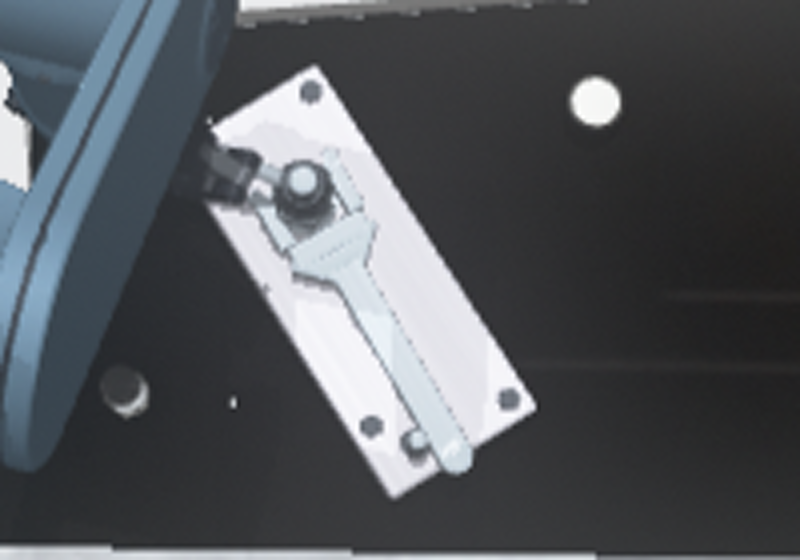

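View pics/w11.png

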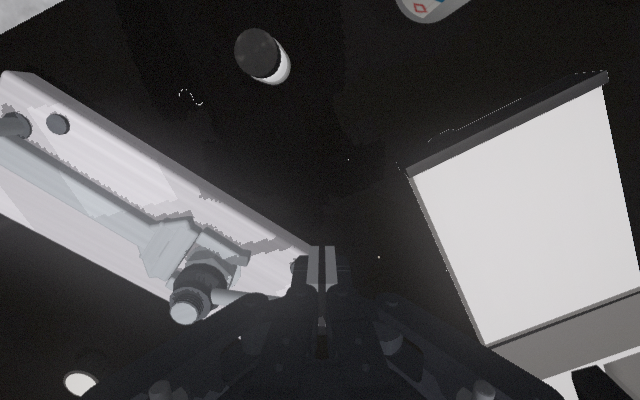

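```bash
python3 - <<'E'
from push import *
p,az,t,e=pose(66.9); ctrl.movel([*p,67],q(az),max_speed=20)
v=[]
for _ in range(12): v.append(-ctrl.observe()["wrist_force"][:2]@t); ctrl.hold(.1)
print(np.round(v,1),np.mean(v))
for off in (30,50):
    p,az,t,e=pose(66.9,off); ctrl.movel([*p,67],q(az),max_speed=60)
ctrl.movel([*p,170]); ctrl.movel([340,-20,200]); ctrl.hold(.3)
s=ctrl.observe(); print(s["t"],s["tcp_pos"],s["wrist_force"])
snap(imaging,ctrl,"top","t12"); snap(imaging,ctrl,"scene","s12")
im=cv2.imread('pics/t12.png')[145:285,235:435]; im=cv2.resize(im,None,fx=4,fy=4,interpolation=cv2.INTER_CUBIC); cv2.imwrite('pics/t12c.png',im)
im=cv2.imread('pics/s12.png')[150:330,220:440]; im=cv2.resize(im,None,fx=3,fy=3,interpolation=cv2.INTER_CUBIC); cv2.imwrite('pics/s12c.png',im)
E
```

```text
[11.8 13.  11.3 11.8 12.3 12.7 11.9 11.6 11.5 11.8 12.1 12.7] 12.05039534751141
46.0333 [340.21467139 -19.91168421 199.80313769] [-0.07561503  0.54283542 -0.1035362 ]
```

View pics/t12c.png

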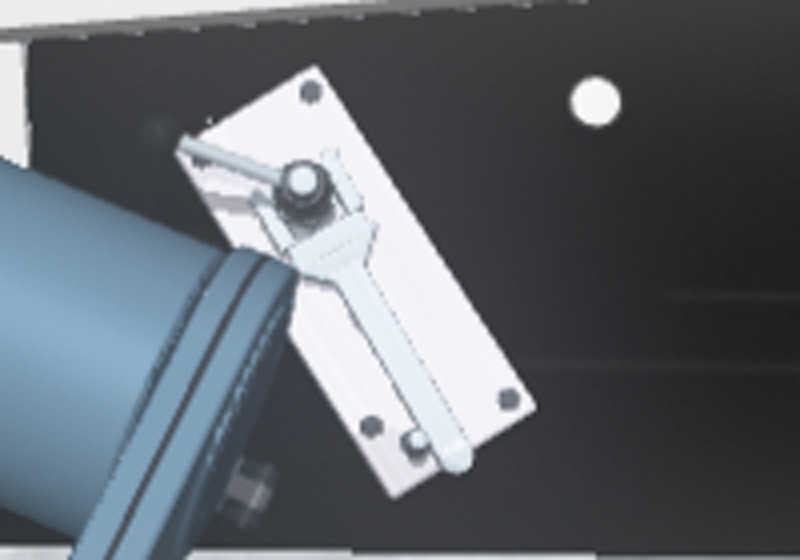

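View pics/s12c.png

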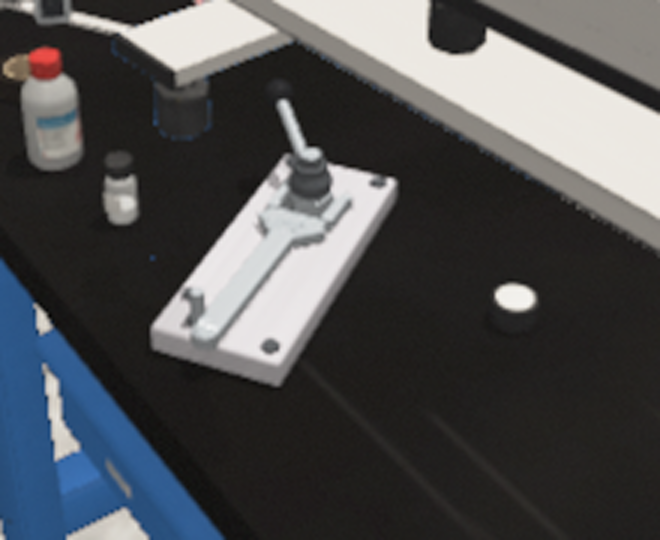

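```bash
python3 -c "
from station import job; print(job.close_job())"
```

```text
the job is handed in; nothing more can be done
None
```

The spanner is on the lower nut and the lever nut is tightened against it. I handed the job in at about 46 s of the 72 s allowed; the station gives no verdict.

- **Spanner:** I gripped the handle, lined the jaws up with the stud in the wrist camera, and slid it on with no noticeable force. I then lowered it onto the plate and let go. Jaw and nut centres agreed to about 1–1.5 mm before release.
- **Lever:** I pushed the ball clockwise with closed fingers, and the force averaged 12.05 N over about 1.2 s, with single readings from 11.3 to 13.0 N. That works out to about 5.6 N on the post, which I could not measure directly.
- **Final pictures:** The spanner lies flat on the nut with its handle against the post, and the nut has turned only a couple of degrees. The ball has moved about 40° round, well over 20 mm. The bottle, vial and knob look undisturbed, and the arm is clear of everything.

**Disagreements:**
- The push force rose gradually with no clear step at the nip, because the arm gave by up to about 4 mm. I therefore worked to the measured force instead of position.
- The wrist camera showed the gripped handle about 1.3 mm off the jaw centre, so I used only relative measurements from that camera for the fit.

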